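# Stroke the louvres of the extraction box shut

## Task

Work at the extraction box is finished and small parts must not drop into it: run your fingertips lightly along the row of louvre blades in its top, in the direction in which the blades fold down, from the first to the last, so that they close one after another and all seven lie shut, each on the next. Only touch and push the blades, gently; do not lift or shift the box, and leave the things standing round it where they are.

Things in the scene. Friction and masses are not known exactly. Their poses are not given: they have to be found in the camera images.
- extractor: grey benchtop extraction box, 132 mm (x) by 270 mm (y), 70 mm high, 2.4 kg, loose on rubber feet; a duct spigot sticks out 45 mm at the middle of its far (+x) side. Long axis y along world +y within 0.5 rad. Origin at the centre of its underside. In its top, between two side rails (inner faces x = -54, +54 mm; tops z = 70 mm), seven louvre blades stand in a row along y
- row_start (a point): point on the box, on the row's long centre line over the hinge line of blade1 (box y = -100 mm, the -y end), at the height of the side rails and of shut blades' free edges (70 mm above the bench). Beyond it, towards -y, the box top is a 28 mm long ledge, lower, at 63 mm
- row_end (a point): point on the box, on the same centre line and at the same height, at the free edge of blade7 when shut (box y = +99 mm), 199 mm from row_start in the box's +y. Beyond it the box top is a lower ledge at 63 mm. Blades fold down towards +y, the direction from row_start to row_end
- blade1 (a joint): aluminium louvre blade 1, at the -y end; 104 mm long (x), 35 mm wide, 2.4 mm thick; hinge line along x at z = 62 mm, free edge 31 mm from it. Value in rad: 0 = shut, free edge towards +y, level with the rails, over the next blade's hinge side; up to 1.32 = upright (edge 94 mm high; stop). Pressed, it gives to -0.15 (4.5 mm lower). Light friction (0.01 N m): stays where left
- blade2 (a joint): louvre blade 2 of 7, like blade1; hinge line at y = -72 mm of the box. Angle in rad: 0 = shut, up to 1.32 = upright
- blade3 (a joint): louvre blade 3 of 7, like blade1; hinge line at y = -44 mm of the box. Angle in rad: 0 = shut, up to 1.32 = upright
- blade4 (a joint): louvre blade 4 of 7, like blade1; hinge line at y = -16 mm of the box. Angle in rad: 0 = shut, up to 1.32 = upright
- blade5 (a joint): louvre blade 5 of 7, like blade1; hinge line at y = 12 mm of the box. Angle in rad: 0 = shut, up to 1.32 = upright
- blade6 (a joint): louvre blade 6 of 7, like blade1; hinge line at y = 40 mm of the box. Angle in rad: 0 = shut, up to 1.32 = upright
- blade7 (a joint): louvre blade 7 of 7, like blade1; hinge line at y = 68 mm of the box. Angle in rad: 0 = shut, up to 1.32 = upright
- flux_jar: a squat cream screw-top jar, 50 mm across and 51 mm tall, standing loose at the robot's right near corner of the work; origin at the centre of its underside
- drill_chuck: a steel drill chuck, 26 mm across and 37 mm tall, standing loose beyond the left end of the work; origin at the centre of its underside
- findings_dish: a low black round dish of small findings, 52 mm across and 13 mm high, lying loose beyond the right end of the work; origin at the centre of its underside

How it is judged:
On the way, in this order (a step that is already met when the one before it is completed fails the run):
1. the first blade of the row (blade1) is shut (value of joint blade1 below 0.12 rad), for 0.05 s.
2. after it, the middle blade (blade4) is shut (value of joint blade4 below 0.12 rad), for 0.05 s.
3. after that, the last blade (blade7) is shut (value of joint blade7 below 0.12 rad), for 0.05 s.
At the end, for the whole second after the job is handed in: all seven blades are shut (each less than 0.12 rad open, its free edge within about 4 mm of the side rails' height), having been closed in turn from the first to the last; the box stands flat and at rest within 20 mm of where it stood (value of joint each of blade1, blade2, blade3, blade4, blade5, blade6, blade7 below 0.12 rad and distance of extractor from where it was at the start of the episode below 0.02 m and angle between extractor's own z axis and vertical below 0.03 rad and linear speed of extractor below 0.01 m/s); the robot touches nothing.
It fails at once if the extraction box is lifted, tipped or shoved by 20 mm or more (distance of extractor from where it was at the start of the episode above 0.02 m or height (world z) of extractor above 0.01 m or angle between extractor's own z axis and vertical above 0.06 rad).
It fails at once if the fingers press or push the box or its blades with more than 25 N (contact force between the fingers and extractor above 25 N).
It fails at once if a thing standing round the box (jar, chuck, dish) is moved by 15 mm or more (distance of any of flux_jar, drill_chuck, findings_dish from where it was at the start of the episode above 0.015 m).
It also fails if it takes over 40 s, if anything falls off the work surface, if the arm or the gripper's body presses on something with over 40 N, if the wrist force passes 120 N, or if a joint passes its speed limit or range.

## Robot

A 6-joint arm with a two-finger parallel gripper is mounted at the origin on a cart in front of the work surface, level with it; the furniture and walls round the work are solid. World frame = base frame: x ahead of the robot, y to its left, z up, the work surface at z = 0. Lengths are in m, angles in rad, forces in N, time in s.
With the tool pointing down it reaches from about 0.275 to 0.75 m from the base axis. Payload 10.2 kg.
Tool frame: the origin (TCP) lies at the very end of the fingers, on their centre line; the grasp point (between the pads) lies 19 mm behind it (robot.pinch_z is the distance from the TCP to the grasp point, in m); z points along the fingers, y is the line along which they close (so a half turn about z gives the same grasp; the last joint's range is limited). The gripper opens to 88 mm and grips with 3 to 60 N. Pads are 18 mm wide; open, the fingers measure 123 mm over their backs; the gripper's body (75 mm by 187 mm) begins 45 mm behind the grasp point.
Start: joints at [-1.419, 0.313, 1.498, -0, 1.331, -0.223], TCP at [0.192, -0.489, 0.239] pointing down, gripper open.
Joint ranges: [-2.94, 2.94], [-0.97, 2.17], [0.19, 2.56], [-1.23, 4.37], [0.02, 3.11], [-2.88, 2.88]. Speed limits (rad/s): [2.39, 2.39, 3.01, 3.14, 3.14, 3.14].

## Interface

Orientations are given as a unit quaternion [w, x, y, z].
In Python, from plant import readout, cams, job, models, robot gives the robot as it stands.
- The arm moves only by the tool drive_tool, never from a script. Its argument "steps" is a list of rows, each a list of 2 entries, a list of its own where there are three numbers: the shift along the tool's x, y, z in cm, then the turn about the tool's z in rad. A call has 1 to 5 rows; each row shifts and turns the commanded pose from where the row before left it, along the tool's axes as they then stand; what a row does not reach is not made up. A row lasts 1/10 s, in which the tool goes at most 50 mm and 8.59 degrees, less where a joint would pass 70% of its speed; a pose out of reach is approached as far as the arm can. A call is refused whole if a number of a shift passes 5 or a number of a turn 0.15, either way. A call with a gripper value outside its range is refused whole. "gripper" is the opening, from -1 (shut) to 1 (fully open), set as the call begins (left out, the last holds). The fingers move at their own pace and stop on an object; "grip_force" is the grip in N (left out, the last holds). Time passes only in rows, so rows that do not move let the fingers close. It gives the time, the measured TCP pose, the force and the opening at its end, in the units of the state.
- readout.read_state(): the state, without advancing time (a new reading comes with each control period).
- cams.get_image(name): name is "scene" or "top" or "wrist"; returns a dict with "image" (420x560x3 uint8, blue, green, red), "fx", "fy", "cx", "cy" (pixels), "distortion" ([k1, k2, p1, p2, k3] as OpenCV has them; the pictures are not rectified), "rvec" (rotation vector, rad) and "tvec" (3), from world to camera coordinates, as OpenCV has them; the wrist camera has in their place "T_tool_cam" (4x4, takes a point from camera to tool coordinates, whose origin is the TCP and whose axes are the flange's). Camera axes: x right, y down, z forward; pixel columns grow to the right and rows downward; lengths in m; the calibration is good to about 2 mm. A picture is of the moment at which its call begins: read the wrist's pose just before it. There is no depth.
- job.hand_in(): hands the job in, once; it reports no verdict.
Trained networks look in the newest picture that a camera, given by its name, has taken for a name from the list of things; names that differ only in an ending like _2 or _b are one class to them, and where a whole thing is asked for, a point or a joint stands for the part that bears it (a point fixed in the world has none). Each returns a list of dicts, best first, with "conf" (0 to 1); they miss things now and then, are a little off and sometimes report something else, mostly with a low value. They report only what shows in the picture. A call takes as long as a camera call.
- models.spot_in(camera, query): "rect" ([left, top, right, bottom] in pixels, round what is visible of it).
The state is a dict: "time": time; "joint_positions": joint angles; "qd": joint speeds; "joint_torque": joint torques, N m; "ee_pos": TCP position; "eef_rot": TCP orientation; "contact_force": force on the tool from outside, world axes, zero at the start; "wrist_torque": the same for the moment, N m; "finger_gap": finger opening in m.
Only numpy, scipy, OpenCV 4.12 (cv2) and the standard library are available. Lean on these libraries where they do the work, as an engineer would, in place of code of your own. Each camera call takes 0.05 s, during which the arm holds its last target. There are 200 camera calls.

## Working session

There is one attempt and no reset: what is moved stays moved. The work goes in short steps, Python scripts to look and compute and a tool call to move; the robot and the scene stay as the last step left them, time stands still between calls to the robot, and variables do not carry over. Pictures are saved under pics/ and viewed, on a budget of 10 in all, crops included, one or two more only if the job needs it, and the job is handed in when it is done.

Besides the shell and the picture viewer there is one more tool, called after "Call:" as name(argument=value, ...) on one line, values as JSON. drive_tool: Moves the arm, as the interface text tells. Its arguments: {"type":"object","properties":{"steps":{"type":"array"},"gripper":{"type":"number"},"grip_force":{"type":"number"}},"required":["steps"]}

```bash
mkdir -p pics
cat > h.py <<'E'
import numpy as np, cv2
from plant import readout, cams, job, models, robot
def ray(c,uv,z):
    K=np.array([[c['fx'],0,c['cx']],[0,c['fy'],c['cy']],[0,0,1.]]);R=cv2.Rodrigues(np.array(c['rvec'],float))[0];t=np.array(c['tvec'],float).ravel()
    p=cv2.undistortPoints(np.array([[uv]],float),K,np.array(c['distortion'],float))[0,0]
    d=R.T@np.array([p[0],p[1],1]);o=-R.T@t
    return o+d*(z-o[2])/d[2]
def proj(c,P):
    K=np.array([[c['fx'],0,c['cx']],[0,c['fy'],c['cy']],[0,0,1.]])
    return cv2.projectPoints(np.array(P,float).reshape(-1,1,3),np.array(c['rvec'],float),np.array(c['tvec'],float),K,np.array(c['distortion'],float))[0][:,0]
E
python3 - <<'E'
from h import *
s=readout.read_state();print(s)
for n in('top','scene'):
    c=cams.get_image(n);cv2.imwrite(f'pics/{n}1.png',c['image'])
    R=cv2.Rodrigues(np.array(c['rvec'],float))[0];print(n,-R.T@np.array(c['tvec']).ravel())
    for q in('extractor','row_start','row_end','flux_jar','drill_chuck','findings_dish'):
        print(n,q,[(np.round(r['rect']),round(r['conf'],2)) for r in models.spot_in(n,q)[:2]])
E
```

```text
{'time': 0.0, 'joint_positions': array([-1.41941668e+00,  3.13432051e-01,  1.49844547e+00, -8.94438679e-06,
        1.33099475e+00, -2.23386105e-01]), 'qd': array([ 0.000814  , -0.00088918,  0.00052915, -0.00132469,  0.00131401,
        0.00049408]), 'joint_torque': array([-3.11152115e-03, -4.02222526e+01, -2.52268338e+01,  6.93655782e-02,
        3.53836629e-02, -1.03662785e-04]), 'ee_pos': array([ 0.1921333 , -0.48831011,  0.2381671 ]), 'eef_rot': array([-6.39549951e-04,  9.82494739e-01,  1.86289235e-01,  1.86894580e-05]), 'contact_force': array([-1.04138057,  0.18151757,  0.05362874]), 'wrist_torque': array([ 0.01740687, -0.00262392, -0.01813911]), 'finger_gap': 0.08808233684600918}
top [0.40311396 0.20618958 1.36764402]
top extractor []
top row_start [(array([185., 177., 301., 251.]), 0.94), (array([170., 249., 175., 260.]), 0.68)]
top row_end [(array([182., 176., 301., 253.]), 0.7)]
top flux_jar [(array([280., 201., 286., 243.]), 0.25)]
top drill_chuck [(array([233., 200., 240., 242.]), 0.67), (array([169., 248., 176., 262.]), 0.63)]
top findings_dish [(array([361., 144., 387., 164.]), 0.54)]
scene [ 0.56332749 -0.52445629  1.05990046]
scene extractor [(array([239., 158., 318., 252.]), 0.72)]
scene row_start []
scene row_end [(array([239., 158., 319., 256.]), 0.97)]
scene flux_jar [(array([211., 300., 233., 330.]), 0.78), (array([254., 181., 298., 193.]), 0.71)]
scene drill_chuck [(array([248., 149., 256., 164.]), 0.55)]
scene findings_dish [(array([322., 317., 347., 342.]), 0.95)]
```

Run:
```python
import cv2
a=cv2.imread('pics/top1.png')[120:300,140:420];cv2.imwrite('pics/a.png',cv2.resize(a,(800,514),interpolation=cv2.INTER_CUBIC))
a=cv2.imread('pics/scene1.png')[130:370,150:430];cv2.imwrite('pics/b.png',cv2.resize(a,(700,600),interpolation=cv2.INTER_CUBIC))
```

```text
(no output)
```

View pics/a.png

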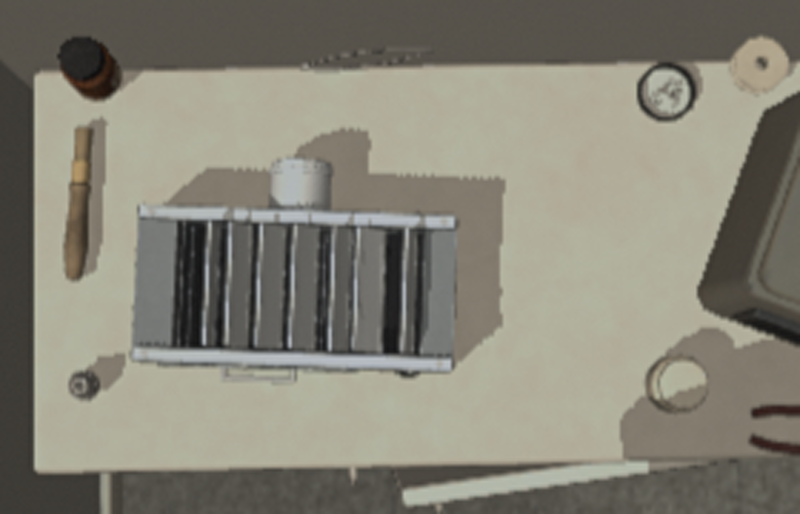

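View pics/b.png

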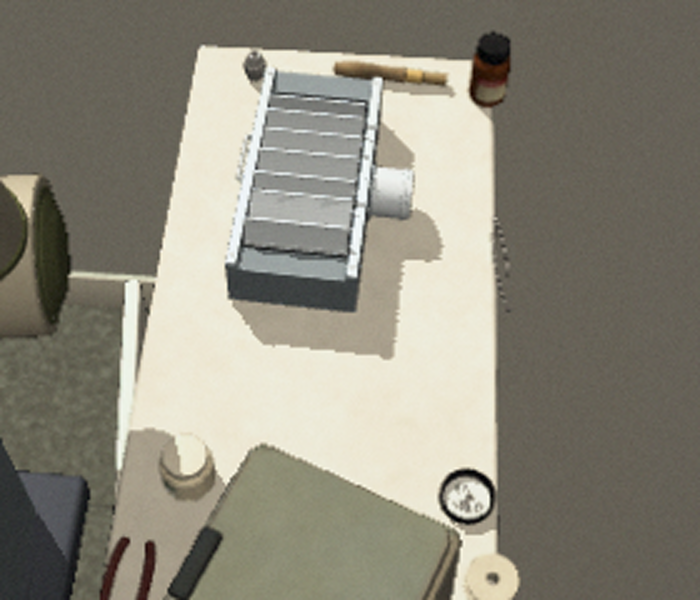

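The top view has +x up and +y left. The box rails' outer corners in the crop are at about (138,206), (457,216), (453,370) and (132,361). The chuck is at (84,384), the jar at (677,383) and the dish at (667,91). Blades stand about upright.

Run:
```python
from h import *
c=cams.get_image('top');f=800/280
P=[ray(c,((u+.5)/f-.5+140,(v+.5)/f-.5+120),.07)[:2] for u,v in((138,206),(457,216),(453,370),(132,361))]
P=np.array(P);print(P.round(4))
print([np.linalg.norm(P[i]-P[(i+1)%4]).round(4) for i in range(4)])
ctr=P.mean(0);ey=(P[0]+P[3]-P[1]-P[2]);ey/=np.linalg.norm(ey);ex=np.array([ey[1],-ey[0]])
print('ctr',ctr,'yaw',np.arctan2(-ey[0],ey[1]),'start',ctr-.1*ey,'end',ctr+.099*ey)
for n,u,v,z in(('chuck',84,384,.037),('jar',677,383,.051),('dish',667,91,.013)):print(n,ray(c,(u/f+140,v/f+120),z))
# check in both views
def draw(n):
    c=cams.get_image(n);im=cv2.resize(c['image'],None,fx=4,fy=4,interpolation=cv2.INTER_CUBIC)
    L=lambda x,y,z:np.r_[ctr+x*ex+y*ey,z]
    for a,b in [((-.066,-.135,.07),(-.066,.135,.07)),((.066,-.135,.07),(.066,.135,.07)),((-.066,-.135,0),(.066,-.135,0)),((-.066,-.135,.07),(-.066,-.135,0))]+[((-.052,y+.0077,.092),(.052,y+.0077,.092)) for y in np.arange(-.1,.07,.028)]:
        p=proj(c,[L(*a),L(*b)])*4+1.5
        cv2.line(im,*[tuple(int(q) for q in r) for r in p],(0,0,255),1)
    return im
cv2.imwrite('pics/ov.png',np.hstack([draw('scene')[560:1060,900:1300],draw('top')[660:1060,700:1240][:, :400] if 0 else cv2.resize(draw('top')[660:1060,700:1240],(400,500))]))
```

```text
[[0.5639 0.3943]
 [0.5509 0.1261]
 [0.4214 0.1323]
 [0.4338 0.4   ]]
[np.float64(0.2685), np.float64(0.1296), np.float64(0.2679), np.float64(0.1301)]
ctr [0.49250234 0.26319085] yaw -0.04730368896132079 start [0.48777373 0.16330271] end [0.49718366 0.3620801 ]
chuck [0.41494845 0.44511137 0.037     ]
jar [ 0.40628328 -0.05995222  0.051     ]
dish [ 0.66522706 -0.06755689  0.013     ]
```

View pics/ov.png

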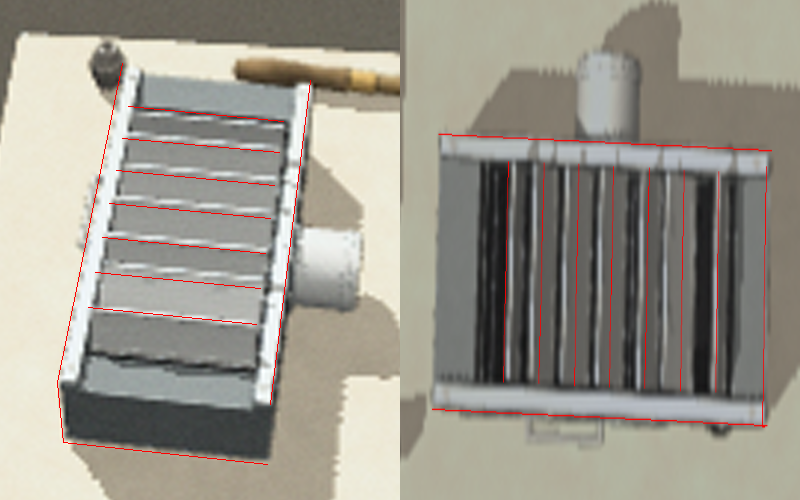

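```bash
cat >> h.py <<'E'
from scipy.spatial.transform import Rotation as Ro
CTR=np.array([.4925,.2632]);YAW=-.0473
EX=np.array([np.cos(YAW),np.sin(YAW)]);EY=np.array([-EX[1],EX[0]])
def toolyaw(s):
    q=s['eef_rot'];R=Ro.from_quat([q[1],q[2],q[3],q[0]]).as_matrix();return R,np.arctan2(R[1,0],R[0,0])
def box(s): d=s['ee_pos'][:2]-CTR;return np.r_[d@EX,d@EY,s['ee_pos'][2]]
def plan(way,yaw,smax=4.0,tmax=.1):
    "rows to go through world waypoints, tool x ending at yaw"
    s=readout.read_state();p=s['ee_pos'].copy();_,a=toolyaw(s);rows=[]
    n=[int(np.ceil(np.linalg.norm(np.subtract(b,c))*100/smax)) for b,c in zip(way,[p]+way[:-1])]
    da=(yaw-a+np.pi)%(2*np.pi)-np.pi;N=max(sum(n),int(np.ceil(abs(da)/tmax)))
    for w,k in zip(way,n):
        d=(np.array(w)-p)/k;p=np.array(w)
        for _ in range(k):
            t=round(-da/N,3)if True else 0
            rows.append([[round(100*(d[0]*np.cos(a)+d[1]*np.sin(a)),1),round(100*(d[0]*np.sin(a)-d[1]*np.cos(a)),1),round(-100*d[2],1)],t]);a-=t
    return rows
E
python3 - <<'E'
from h import *
s=readout.read_state();print(s['time'],toolyaw(s))
r=plan([[.30,-.2,.30],[.38,0,.28],[*(CTR-.145*EY),.20]],np.pi/2+YAW)
for i in range(0,len(r),5):print(r[i:i+5])
E
```

```text
0.85 (array([[ 9.30582401e-01,  3.66082497e-01, -7.39520526e-06],
       [ 3.66082497e-01, -9.30582401e-01,  2.73594859e-05],
       [ 3.13398104e-06, -2.81675113e-05, -1.00000000e+00]]), np.float64(0.3747957837824014))
[[[np.float64(2.6), np.float64(-2.9), np.float64(-0.8)], np.float64(-0.06)], [[np.float64(2.7), np.float64(-2.7), np.float64(-0.8)], np.float64(-0.06)], [[np.float64(2.9), np.float64(-2.5), np.float64(-0.8)], np.float64(-0.06)], [[np.float64(3.0), np.float64(-2.4), np.float64(-0.8)], np.float64(-0.06)], [[np.float64(3.2), np.float64(-2.2), np.float64(-0.8)], np.float64(-0.06)]]
[[[np.float64(3.3), np.float64(-2.0), np.float64(-0.8)], np.float64(-0.06)], [[np.float64(3.4), np.float64(-1.8), np.float64(-0.8)], np.float64(-0.06)], [[np.float64(3.5), np.float64(-1.6), np.float64(-0.8)], np.float64(-0.06)], [[np.float64(3.4), np.float64(-1.2), np.float64(0.3)], np.float64(-0.06)], [[np.float64(3.5), np.float64(-1.0), np.float64(0.3)], np.float64(-0.06)]]
[[[np.float64(3.5), np.float64(-0.8), np.float64(0.3)], np.float64(-0.06)], [[np.float64(3.5), np.float64(-0.6), np.float64(0.3)], np.float64(-0.06)], [[np.float64(3.6), np.float64(-0.3), np.float64(0.3)], np.float64(-0.06)], [[np.float64(3.6), np.float64(-0.1), np.float64(0.3)], np.float64(-0.06)], [[np.float64(3.0), np.float64(1.2), np.float64(1.6)], np.float64(-0.06)]]
[[[np.float64(2.9), np.float64(1.3), np.float64(1.6)], np.float64(-0.06)], [[np.float64(2.8), np.float64(1.5), np.float64(1.6)], np.float64(-0.06)], [[np.float64(2.7), np.float64(1.7), np.float64(1.6)], np.float64(-0.06)], [[np.float64(2.6), np.float64(1.8), np.float64(1.6)], np.float64(-0.06)]]
```

Call:
drive_tool(steps=[[[2.6,-2.9,-0.8],-0.06],[[2.7,-2.7,-0.8],-0.06],[[2.9,-2.5,-0.8],-0.06],[[3.0,-2.4,-0.8],-0.06],[[3.2,-2.2,-0.8],-0.06]], gripper=-1, grip_force=5)

```text
time: 1.35
ee_pos: [0.2591, -0.3063, 0.2791]
eef_rot: [0.0, 0.943, 0.332, 0.0]
contact_force: [1.0, -1.0, 0.3]
finger_gap: 0.0499
```

Call:
drive_tool(steps=[[[3.3,-2.0,-0.8],-0.06],[[3.4,-1.8,-0.8],-0.06],[[3.5,-1.6,-0.8],-0.06],[[3.4,-1.2,0.3],-0.06],[[3.5,-1.0,0.3],-0.06]])

```text
time: 1.85
ee_pos: [0.3253, -0.1305, 0.297]
eef_rot: [0.001, 0.883, 0.469, 0.0]
contact_force: [0.4, -0.3, -0.2]
finger_gap: 0.0102
```

Call:
drive_tool(steps=[[[3.5,-0.8,0.3],-0.06],[[3.5,-0.6,0.3],-0.06],[[3.6,-0.3,0.3],-0.06],[[3.6,-0.1,0.3],-0.06]])

```text
time: 2.25
ee_pos: [0.3786, 0.003, 0.2848]
eef_rot: [0.0, 0.82, 0.572, 0.0]
contact_force: [0.6, -0.4, 0.2]
finger_gap: 0.0003
```

Run:
```python
from h import *
s=readout.read_state();print(s['time'],s['ee_pos'],toolyaw(s)[1],s['finger_gap'],s['contact_force'])
r=plan([[*(CTR-.145*EY),.20]],np.pi/2+YAW)
for i in range(0,len(r),5):print(str(r[i:i+5]).replace('np.float64',''))
```

```text
2.25 [0.37856965 0.00298385 0.28481603] 1.2173314186472108 0.00031429292749844055 [ 0.56713882 -0.40474367  0.23199258]
[[[(2.9), (1.2), (1.7)], (-0.061)], [[(2.8), (1.4), (1.7)], (-0.061)], [[(2.7), (1.6), (1.7)], (-0.061)], [[(2.6), (1.7), (1.7)], (-0.061)], [[(2.5), (1.9), (1.7)], (-0.061)]]
```

Call:
drive_tool(steps=[[[2.9,1.2,1.7],-0.061],[[2.8,1.4,1.7],-0.061],[[2.7,1.6,1.7],-0.061],[[2.6,1.7,1.7],-0.061],[[2.5,1.9,1.7],-0.061]])

```text
time: 2.75
ee_pos: [0.4866, 0.1163, 0.199]
eef_rot: [0.0, 0.724, 0.69, 0.0]
contact_force: [0.7, -0.3, 0.5]
finger_gap: 0.0004
```

Call:
drive_tool(steps=[[[0,0,0],0]])

```text
time: 2.85
ee_pos: [0.4863, 0.1169, 0.1972]
eef_rot: [-0.001, 0.724, 0.69, -0.001]
contact_force: [-0.7, -1.3, 0.3]
finger_gap: 0.0007
```

Run:
```python
from h import *
s=readout.read_state();print(s['time'],box(s),toolyaw(s)[1]-np.pi/2-YAW,s['contact_force'])
c=cams.get_image('wrist');R,_=toolyaw(s);T=np.array(c['T_tool_cam']);A=np.eye(4);A[:3,:3]=R;A[:3,3]=s['ee_pos']
W=np.linalg.inv(A@T);c['rvec']=cv2.Rodrigues(W[:3,:3])[0];c['tvec']=W[:3,3]
im=c['image'].copy()
im=cv2.resize(im,(800,600))
L=lambda x,y,z:np.r_[CTR+x*EX+y*EY,z]
for a,b in [((-.066,-.135,.07),(.066,-.135,.07)),((-.054,-.135,.07),(-.054,.135,.07)),((.054,-.135,.07),(.054,.135,.07)),((-.052,-.1,.062),(.052,-.1,.062))]:
    p=proj(c,[L(*a),L(*b)])*800/560
    print(p.round())
    if abs(p).max()<3000: cv2.line(im,*[tuple(int(q) for q in r) for r in p],(0,0,255),1)
cv2.imwrite('pics/w1.png',im)
```

```text
2.85 [ 0.00068037 -0.14641506  0.19723889] -9.029896248103492e-05 [-0.72335483 -1.26689423  0.32090202]
[[295. 269.]
 [511. 269.]]
[[ 315.  269.]
 [ 293. -266.]]
[[ 492.  269.]
 [ 514. -266.]]
[[317. 209.]
 [489. 209.]]
```

View pics/w1.png

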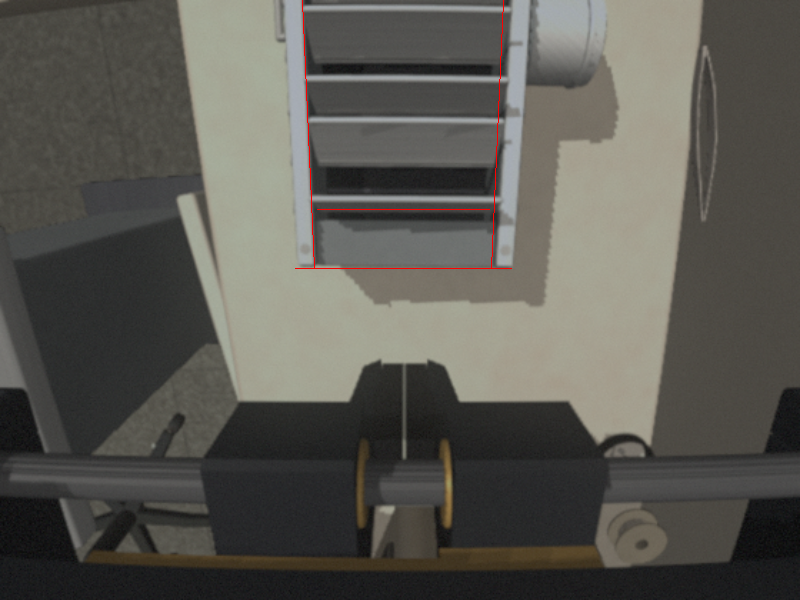

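The wrist view shows the box end at row ~264 (predicted 269) and the rails about 3 px right of prediction. So the box is about 2–3 mm further in +y and 1–2 mm in +x, and the alignment is good. I'll descend in front of blade 1 next.

Call:
drive_tool(steps=[[[0.5,0.1,3],0],[[0.5,0,3],0],[[0.5,0,3],0],[[0.3,0,2.5],0],[[0,0,0.6],0]])

```text
time: 3.4
ee_pos: [0.4866, 0.1325, 0.0775]
eef_rot: [-0.001, 0.725, 0.688, -0.001]
contact_force: [0.6, -0.3, 0.2]
finger_gap: 0.0002
```

Call:
drive_tool(steps=[[[0,0,0],0],[[0,0,0],0]])

```text
time: 3.6
ee_pos: [0.4885, 0.1327, 0.0803]
eef_rot: [0.001, 0.725, 0.689, 0.001]
contact_force: [0.3, 0.2, 0.7]
finger_gap: 0.0006
```

Run:
```python
from h import *
s=readout.read_state();print(s['time'],box(s),toolyaw(s)[1]-np.pi/2-YAW,s['contact_force'])
```

```text
3.6 [ 0.0022106  -0.13057962  0.08031601] -0.004414225790371103 [0.34496075 0.23187841 0.6681246 ]
```

Run:
```python
from h import *
for i in range(8):
    cams.get_image('scene');s=readout.read_state();print(round(s['time'],2),box(s).round(4),s['contact_force'].round(1))
```

```text
3.65 [ 0.0023 -0.1305  0.0803] [-0.5 -0.2  0.1]
3.7 [ 0.0022 -0.1304  0.0802] [-0.5 -0.4  0.2]
3.75 [ 0.002  -0.1304  0.08  ] [-0.8 -0.6  0.9]
3.8 [ 0.0019 -0.1303  0.0797] [-0.3  1.2  0.2]
3.85 [ 0.0018 -0.1303  0.0795] [-0.2  0.9  0.2]
3.9 [ 0.0016 -0.1303  0.0792] [-0.1  0.4  0.3]
3.95 [ 0.0016 -0.1302  0.0791] [ 0.7 -0.5 -0.1]
4.0 [ 0.0015 -0.1302  0.079 ] [-0.1 -0.2 -0.5]
```

Call:
drive_tool(steps=[[[0,0,0.4],0],[[0,0,0.3],0],[[0,0,0],0]])

```text
time: 4.3
ee_pos: [0.4875, 0.133, 0.0712]
eef_rot: [-0.0, 0.725, 0.689, -0.0]
contact_force: [-0.1, 0.2, -0.4]
finger_gap: -0.0001
```

Call:
drive_tool(steps=[[[0.5,0,0],0],[[0.5,0,0],0],[[0.3,0,0],0]])

```text
time: 4.6
ee_pos: [0.4885, 0.1467, 0.0718]
eef_rot: [0.0, 0.725, 0.689, 0.0]
contact_force: [-0.2, -0.6, -0.3]
finger_gap: 0.0004
```

```bash
cat > st.py <<'E'
from h import *
s=readout.read_state();print(round(s['time'],2),box(s).round(4),s['contact_force'].round(1),(toolyaw(s)[1]-np.pi/2-YAW).round(3))
E
python3 st.py
```

```text
4.6 [ 0.0015 -0.1166  0.0718] [-0.2 -0.6 -0.3] -0.003
```

Call:
drive_tool(steps=[[[0.4,0,0],0],[[0.4,0,0],0],[[0.4,0,0],0],[[0.4,0,0.1],0],[[0.4,0,0],0]])

```text
time: 5.1
ee_pos: [0.4894, 0.1663, 0.0706]
eef_rot: [-0.0, 0.725, 0.689, -0.0]
contact_force: [0.8, -1.1, 0.1]
finger_gap: 0.0009
```

```bash
python3 st.py
```

```text
5.1 [ 0.0015 -0.0969  0.0706] [ 0.8 -1.1  0.1] -0.004
```

Light contact and good height, so I continue.

Call:
drive_tool(steps=[[[0.4,0,0],0],[[0.4,0,0],0],[[0.4,0,0],0],[[0.4,0,0],0],[[0.4,0,0],0]])

```text
time: 5.6
ee_pos: [0.4905, 0.1864, 0.0707]
eef_rot: [-0.0, 0.725, 0.689, 0.0]
contact_force: [0.2, -1.0, 0.7]
finger_gap: 0.0007
```

```bash
python3 st.py
python3 - <<'E'
from h import *
cv2.imwrite('pics/s2.png',np.hstack([cv2.resize(cams.get_image('scene')['image'][140:265,225:325],(400,500),interpolation=cv2.INTER_CUBIC),cv2.resize(cams.get_image('wrist')['image'][0:350,105:385],(400,500))]))
E
```

```text
5.6 [ 0.0016 -0.0768  0.0707] [ 0.2 -1.   0.7] -0.004
```

View pics/s2.png

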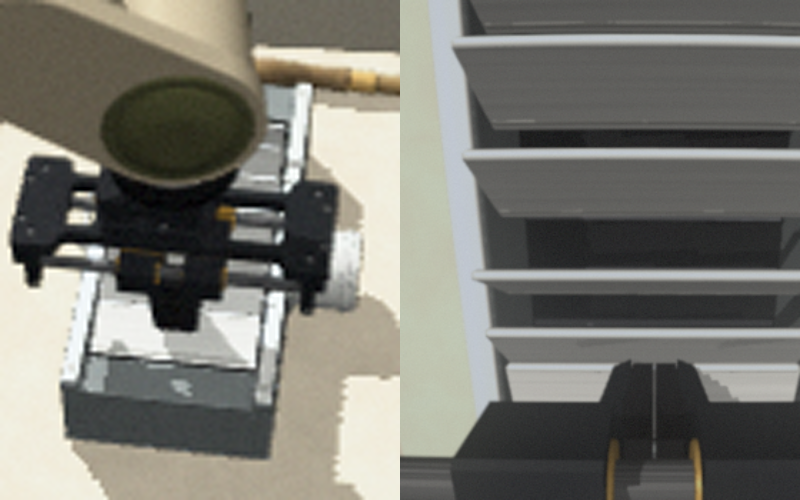

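The picture shows blade 1 folded down at (175,345) in the left half, with the fingertips on it. Blades 2 onwards are still open ahead. I continue the sweep.

Call:
drive_tool(steps=[[[0.4,0,0],0],[[0.4,0,0],0],[[0.4,0,0],0],[[0.4,0,0],0],[[0.4,0,0],0]])

```text
time: 6.2
ee_pos: [0.4915, 0.2064, 0.0707]
eef_rot: [-0.0, 0.725, 0.689, 0.0]
contact_force: [0.1, -1.5, 0.7]
finger_gap: 0.0007
```

Call:
drive_tool(steps=[[[0.4,0,0],0],[[0.4,0,0],0],[[0.4,0,0],0],[[0.4,0,0],0],[[0.4,0,0],0]])

```text
time: 6.7
ee_pos: [0.4925, 0.2264, 0.0707]
eef_rot: [-0.0, 0.725, 0.689, 0.0]
contact_force: [0.3, 0.1, 1.2]
finger_gap: 0.0003
```

```bash
python3 st.py
```

```text
6.7 [ 0.0017 -0.0368  0.0707] [0.3 0.1 1.2] -0.004
```

Call:
drive_tool(steps=[[[0.4,0,0],0],[[0.4,0,0],0],[[0.4,0,0],0],[[0.4,0,0],0],[[0.4,0,0],0]])

```text
time: 7.2
ee_pos: [0.4935, 0.2461, 0.0707]
eef_rot: [0.0, 0.725, 0.689, -0.0]
contact_force: [0.6, -1.0, 0.5]
finger_gap: 0.0005
```

Call:
drive_tool(steps=[[[0.4,0,0],0],[[0.4,0,0],0],[[0.4,0,0],0],[[0.4,0,0],0],[[0.4,0,0],0]])

```text
time: 7.7
ee_pos: [0.4946, 0.2663, 0.0707]
eef_rot: [-0.0, 0.725, 0.689, 0.0]
contact_force: [0.2, -0.6, 0.6]
finger_gap: 0.0009
```

```bash
python3 st.py
python3 - <<'E'
from h import *
cv2.imwrite('pics/s3.png',np.hstack([cv2.resize(cams.get_image('scene')['image'][140:265,225:325],(400,500),interpolation=cv2.INTER_CUBIC),cv2.resize(cams.get_image('wrist')['image'][0:350,105:385],(400,500))]))
E
```

```text
7.7 [0.0019 0.0032 0.0707] [ 0.2 -0.6  0.6] -0.004
```

View pics/s3.png

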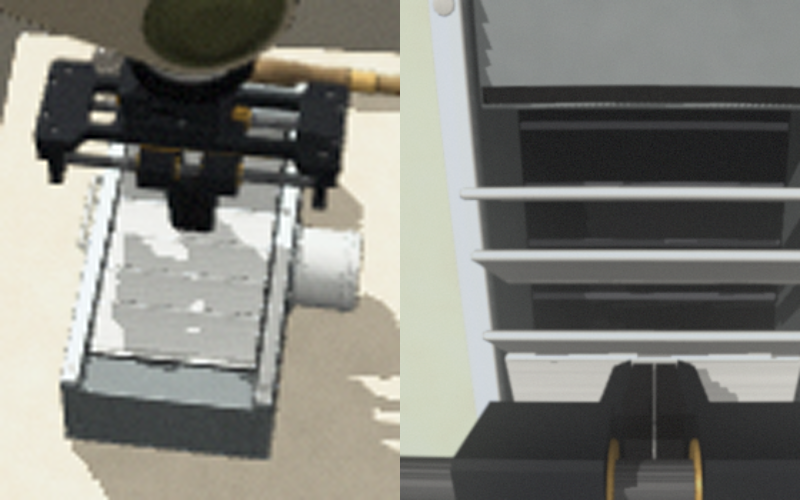

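The first four blades lie flat, the box has not moved, and blades 5–7 stand ahead (right half, rows 195–340). I continue.

Call:
drive_tool(steps=[[[0.4,0,0],0],[[0.4,0,0],0],[[0.4,0,0],0],[[0.4,0,0],0],[[0.4,0,0],0]])

```text
time: 8.3
ee_pos: [0.4956, 0.2863, 0.0707]
eef_rot: [-0.0, 0.725, 0.689, 0.0]
contact_force: [0.7, -0.5, 0.1]
finger_gap: 0.0006
```

Call:
drive_tool(steps=[[[0.4,0,0],0],[[0.4,0,0],0],[[0.4,0,0],0],[[0.4,0,0],0],[[0.4,0,0],0]])

```text
time: 8.8
ee_pos: [0.4966, 0.3062, 0.0707]
eef_rot: [-0.0, 0.725, 0.689, -0.0]
contact_force: [-0.4, -1.7, 0.8]
finger_gap: 0.0006
```

Call:
drive_tool(steps=[[[0.4,0,0],0],[[0.4,0,0],0],[[0.4,0,0],0],[[0.4,0,0],0],[[0.4,0,0],0]])

```text
time: 9.3
ee_pos: [0.4977, 0.3262, 0.0708]
eef_rot: [-0.0, 0.725, 0.689, 0.0]
contact_force: [-1.0, -1.0, 0.6]
finger_gap: 0.0007
```

Call:
drive_tool(steps=[[[0.4,0,0],0],[[0.4,0,0],0],[[0.4,0,0],0],[[0.4,0,0],0],[[0.4,0,0],0]])

```text
time: 9.8
ee_pos: [0.4987, 0.3462, 0.0707]
eef_rot: [-0.0, 0.725, 0.689, 0.0]
contact_force: [-0.2, -0.5, 0.6]
finger_gap: 0.0005
```

```bash
python3 st.py
```

```text
9.8 [0.0022 0.0832 0.0707] [-0.2 -0.5  0.6] -0.004
```

Call:
drive_tool(steps=[[[0.4,0,0],0],[[0.4,0,0],0],[[0.4,0,0],0],[[0.4,0,0],0],[[0.4,0,0],0]])

```text
time: 10.3
ee_pos: [0.4997, 0.3661, 0.0707]
eef_rot: [-0.0, 0.725, 0.689, -0.0]
contact_force: [-0.3, -0.6, 0.1]
finger_gap: 0.0003
```

Call:
drive_tool(steps=[[[0.2,0,0],0],[[0,0,-1.0],0],[[0,0,-3],0],[[0,0,-4],0],[[0,0,-4],0]])

```text
time: 10.8
ee_pos: [0.4996, 0.3675, 0.1928]
eef_rot: [-0.0, 0.725, 0.689, -0.0]
contact_force: [0.2, 0.1, 0.4]
finger_gap: 0.0008
```

Call:
drive_tool(steps=[[[-3,-3,-3],0],[[-4,-2,-2],0],[[-4,0,0],0],[[-4,0,0],0],[[-4,0,0],0]])

```text
time: 11.3
ee_pos: [0.4408, 0.1802, 0.2406]
eef_rot: [0.0, 0.725, 0.689, 0.001]
contact_force: [0.5, 0.4, -0.2]
finger_gap: 0.0006
```

Call:
drive_tool(steps=[[[-4,0,0],0],[[-4,0,0],0],[[-4,0,0],0],[[-3,0,0],0],[[0,0,0],0]])

```text
time: 11.8
ee_pos: [0.4336, 0.0292, 0.2404]
eef_rot: [0.001, 0.726, 0.687, 0.0]
contact_force: [-0.3, 0.4, 0.5]
finger_gap: 0.0001
```

```bash
python3 st.py
python3 - <<'E'
from h import *
cv2.imwrite('pics/s4.png',np.hstack([cv2.resize(cams.get_image('scene')['image'][140:265,225:325],(400,500),interpolation=cv2.INTER_CUBIC),cv2.resize(cams.get_image('top')['image'][160:285,160:310],(400,500),interpolation=cv2.INTER_CUBIC)]))
E
```

```text
11.8 [-0.0478 -0.2365  0.2404] [-0.3  0.4  0.5] -0.008
```

View pics/s4.png

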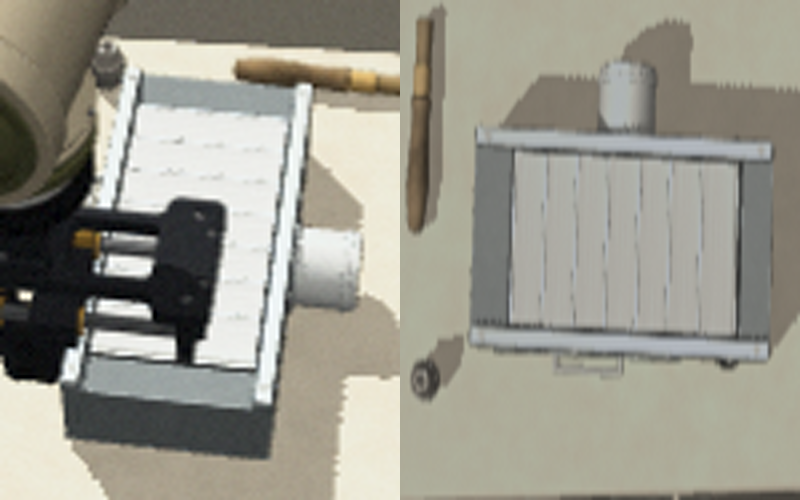

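Seen from the top, all seven blades lie flat and evenly overlapped (columns 512–738). The box and chuck are unmoved and the arm is clear.

```bash
python3 -c "
from plant import job;print(job.hand_in())"
```

```text
the job is handed in; nothing more can be done
None
```

All seven louvre blades look shut, and I handed the job in at about 12 s of the 40 s allowed. The hand-in gives no verdict.

- **Sweep:** I ran the closed fingertips once along the row from blade 1 to blade 7, at 40 mm/s and about 71 mm above the bench. I then lifted off and moved the arm clear.
- **Forces:** the readings after each move showed no more than about 2 N on the tool, against the 25 N limit.
- **Last pictures:** the blades lie flat and evenly overlapped, with the box and the chuck where they were at the start.
- **Not checked:** I did not measure the blade angles directly; I judged them from the pictures and the sweep height. The jar and the dish were outside the final crops; the planned path passed about 0.2 m above the jar and well clear of the dish.
- **Disagreements:** the wrist camera put the box 2–3 mm from my estimate from the top view. The measured tool height also drifted 1–2 mm before the sweep, then held steady at 71 mm. Neither affected the sweep.

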